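# Scrub out the tall storage jar in the cigar ageing room

## Task

Take the long brush out of its wooden stand and scrub out the tall open jar with it: push the brush head right down to the bottom, draw it up to the mouth of the jar, and push it down to the bottom a second time. Then lower the brush back into its stand until it hangs as it was, and let go without dropping it. Leave the jar and the lidded jar standing upright where they are.

Things in the scene. Friction and masses are not known exactly. Their poses are not given: they have to be found in the camera images.
- brush: Round jar brush 202 mm long, hung upright in the stand, lifts straight out; 80 to 170 g. Origin: centre of the head's lower tip, z towards the handle. From the tip up: straw-coloured stiff head 37 mm wide to 88 mm; black neck 32 mm wide; black guard plate 84 mm wide from 120 to 126 mm; pale wooden handle 24 mm wide to 202 mm. Grip the handle from above, 168 mm over the tip, any yaw.
- stand: Dark wooden brush stand, fixed: top board 120 x 120 mm, its top 128 mm above the table, with a 56 mm round through hole in the middle, on two upright side boards. Origin: on the table under the hole's centre, z up. The brush hangs upright with its guard plate on the board, its tip 8 mm above the table; anywhere in the hole will do.
- jar: Tall white stoneware jar, the one open without a lid (a lidded jar and a low bowl, 50 mm high, stand in the same row); loose, 0.6 kg. 88 mm wide and 110 mm high outside, straight walls, inside 76 mm wide and 102 mm deep (bottom 8 mm thick). Origin: centre of its underside, z up. The brush's guard plate stays above the rim when the head is at the bottom.
- lidded_jar: Bystander: white stoneware jar as wide as the open one, closed with a dark wooden lid with a small knob, 136 mm high in all; loose, 0.75 kg. Origin: centre of its underside, z up. Nothing else near the work is taller, save the brush.
Things that resemble listed ones, but are neither listed nor needed, are in the scene too. Leave any blue look-alike of the jar alone.

How it is judged:
On the way, in this order (a step that is already met when the one before it is completed fails the run):
1. the brush head is at the bottom of the tall open jar (tip within 15 mm of the inner bottom) (horizontal distance between brush and jar below 0.03 m and z of brush in the frame of jar below 0.023 m), for 0.1 s.
2. the brush is drawn up over the jar's axis (tip at least 50 mm above the inner bottom) (horizontal distance between brush and jar below 0.03 m and z of brush in the frame of jar above 0.058 m), for 0.1 s.
3. the brush head is at the bottom of the jar a second time (all of step 1), for 0.1 s.
At the end, for the whole second after the job is handed in: The brush hangs still in the stand's hole again, its guard plate resting on the board (tip within 20 mm of the hole's axis and 2 to 16 mm above the table, upright within 10 degrees); the jar and the lidded jar stand upright (within 6 degrees) and within 40 mm of where they started (horizontal distance between brush and stand below 0.02 m and z of brush in the frame of stand between 0.002 and 0.016 m and angle between brush's own z axis and vertical below 0.17 rad and linear speed of brush below 0.03 m/s and angle between each of jar, lidded_jar's own z axis and vertical below 0.1 rad and distance of each of jar, lidded_jar from where it was at the start of the episode below 0.04 m); the robot touches nothing.
It fails at once if the brush is dropped (it falls free from more than about 25 mm) (contact force between the fingers and brush below 0.1 N and linear speed of brush above 0.7 m/s).
It fails at once if the open jar is tipped by more than 20 degrees or shifted by more than 60 mm (angle between jar's own z axis and vertical above 0.35 rad or distance of jar from where it was at the start of the episode above 0.06 m).
It fails at once if the lidded jar is tipped by more than 20 degrees or shifted by more than 60 mm (angle between lidded_jar's own z axis and vertical above 0.35 rad or distance of lidded_jar from where it was at the start of the episode above 0.06 m).
It also fails if it takes over 54 s, if anything falls off the work surface, if the arm or the gripper's body presses on something with over 40 N, if the wrist force passes 120 N, or if a joint passes its speed limit or range.

## Robot

A 6-joint arm with a two-finger parallel gripper is mounted at the origin on the work surface. World frame = base frame: x ahead of the robot, y to its left, z up, the work surface at z = 0. Lengths are in m, angles in rad, forces in N, time in s.
With the tool pointing down it reaches from about 0.275 to 0.825 m from the base axis. Payload 5.2 kg.
Tool frame: the origin (TCP) lies midway between the tips of the shut fingers; the grasp point (between the pads) lies 19 mm behind it; z points along the fingers, y is the line along which they close (so a half turn about z gives the same grasp; the last joint's range is limited). The gripper opens to 93 mm and grips with 3 to 60 N. Pads are 15 mm wide; open, the fingers measure 128 mm over their backs; the gripper's body (75 mm by 188 mm) begins 65 mm behind the grasp point.
Start: joints at [-1.406, 0.259, 1.535, -0, 1.348, -0.203], TCP at [0.198, -0.513, 0.219] pointing down, gripper open.
Joint ranges: [-3.14, 3.14], [-0.91, 2.08], [0.19, 2.58], [-1.22, 4.36], [0.22, 2.71], [-3.12, 3.12]. Speed limits (rad/s): [2.57, 2.57, 3.14, 3.14, 3.14, 3.14].

## Interface

Orientations are given as a unit quaternion [w, x, y, z].
In Python, from rig import robot gives the robot as it stands. Calls block until the motion is done:
- robot.move_ptp(position, orientation): joint-space move of the TCP to a pose.
- robot.line_to(position, vel=0.15, attitude=None): straight line of the TCP; attitude=None keeps the orientation; vel is the mean speed in m/s.
- robot.set_joints(angles): joint-space move.
- robot.ungrasp() and robot.clamp(squeeze=None): open the fingers fully, or close them until they stop; squeeze is the grip in N (None keeps the last).
- robot.sleep(seconds).
- robot.ik(position, orientation): joint angles nearest the present ones, or None.
- robot.get_image(name): name is "side" or "top"; returns a dict with "image" (480x640x3 uint8, red, green, blue), "depth" (480x640 float32, m along the optical axis (not along the pixel's ray), 0 where there is no reading), "vertical_fov" (degrees; the focal length in pixels is half the picture's height over the tangent of half this angle, whatever the lens; pixels are square), "cx", "cy" (the principal point, pixels), "world_to_cam" (4x4, takes a point from world to camera coordinates). Camera axes: x right, y down, z forward; pixel columns grow to the right and rows downward; lengths in m; the calibration is good to about 2 mm. A picture is of the moment at which its call begins.
A pose or a line that the arm cannot do raises robot.MotionError and nothing moves.
- robot.hand_in(): hands the job in; it is judged then, once.
Trained networks look in a picture, given as the dict that the camera call returned (one of the last four; its "shot" number tells which), for a name from the list of things; names that differ only in an ending like _2 or _b are one class to them, and where a whole thing is asked for, a point or a joint stands for the part that bears it (a point fixed in the world has none). Each returns a list of dicts, best first, with "score" (0 to 1); they miss things now and then, are a little off and sometimes report something else, mostly with a low value. They report only what shows in the picture. A call takes as long as a camera call. They do not tell look-alikes from the thing itself.
- robot.look_for(picture, label): "pixel" ([column, row] in pixels, amid what is visible of it).
- robot.place_of(picture, label): "pixel" ([column, row] in pixels: a listed point, or the origin of a listed thing).
Readings, each from a call of its own:
- robot.current_clock(): time.
- robot.current_joints(): joint angles.
- robot.current_joint_velocities(): joint speeds.
- robot.current_joint_torque(): joint torques, N m.
- robot.current_eef_pos(): TCP position.
- robot.current_tool_rot(): TCP orientation.
- robot.current_contact_force(): force on the tool from outside, world axes, zero at the start.
- robot.current_moment(): the same for the moment, N m.
- robot.current_opening(): finger opening in m.
- robot.current_gripper_force(): force on a finger pad.
Only numpy, scipy, OpenCV 4.12 (cv2) and the standard library are available. Lean on these libraries where they do the work, as an engineer would, in place of code of your own. Each camera call takes 0.05 s, during which the arm holds its last target. There are 200 camera calls.

## Working session

There is one attempt and no reset: what is moved stays moved. The work goes in short steps, each a Python script; the robot and the scene stay as the last script left them, time stands still between calls to the robot, and variables do not carry over. Pictures are saved under pics/ and viewed, at most 10 in all, crops included, and the job is handed in when it is done.

```bash
mkdir -p pics; cat > h.py <<'E'
import numpy as np, cv2
from rig import robot
def cam(p):
    f=240/np.tan(np.radians(p["vertical_fov"])/2); return f,p["cx"],p["cy"],np.linalg.inv(p["world_to_cam"])
def cloud(p):
    f,cx,cy,T=cam(p); d=p["depth"]; v,u=np.mgrid[0:480,0:640]
    P=np.stack([(u-cx)/f*d,(v-cy)/f*d,d,np.ones_like(d)],-1)@T.T
    P[d<=0]=np.nan; return P[...,:3]
def ray(p,px):
    f,cx,cy,T=cam(p); r=T[:3,:3]@np.array([(px[0]-cx)/f,(px[1]-cy)/f,1]); return T[:3,3],r
def tri(a,pa,b,pb):
    o1,r1=ray(a,pa);o2,r2=ray(b,pb)
    s=np.linalg.lstsq(np.stack([r1,-r2],1),o2-o1,rcond=None)[0]
    A=o1+s[0]*r1;B=o2+s[1]*r2; return (A+B)/2,np.linalg.norm(A-B)
E
cat > a.py <<'E'
from h import *
np.set_printoptions(precision=3,suppress=True)
s=robot.get_image("side");t=robot.get_image("top")
for n,p in(("side",s),("top",t)):
    cv2.imwrite(f"pics/{n}1.png",p["image"][...,::-1]); C=cloud(p)
    print(n,p["vertical_fov"],p["cx"],p["cy"],np.linalg.inv(p["world_to_cam"]))
    np.savez(f"{n}1.npz",C=C,im=p["image"])
    for l in("brush","stand","jar","lidded_jar"):
        for fn in("look_for","place_of"):
            for d in getattr(robot,fn)(p,l)[:4]:
                u,v=map(int,np.round(d["pixel"])); print(l,fn,round(d["score"],2),np.array(d["pixel"]),C[min(max(v,0),479),min(max(u,0),639)])
print(robot.current_tool_rot(),robot.current_clock())
E
python3 a.py
```

```text
side 42.61528884776536 323.9676058328574 239.64261053695856 [[ 0.977 -0.15   0.15   0.454]
 [-0.212 -0.69   0.692 -0.712]
 [-0.001 -0.708 -0.706  0.77 ]
 [ 0.     0.     0.     1.   ]]
brush look_for 0.81 [287.  99.] [0.599 0.285 0.14 ]
brush place_of 0.83 [291.1 150.1] [0.592 0.221 0.07 ]
stand look_for 0.96 [291.6 124.2] [0.596 0.22  0.128]
stand place_of 0.75 [286.7 152.1] [0.592 0.276 0.025]
jar look_for 0.97 [306.9 194.2] [0.592 0.057 0.099]
jar look_for 0.8 [410.1 216.2] [ 0.737 -0.044  0.112]
jar look_for 0.74 [214.6 190.2] [0.443 0.085 0.111]
jar look_for 0.66 [235.9 263.9] [ 0.458 -0.08   0.103]
jar place_of 0.96 [406.5 245.3] [ 0.736 -0.046  0.049]
jar place_of 0.84 [307.9 219.7] [0.592 0.057 0.039]
jar place_of 0.69 [240.7 285. ] [ 0.461 -0.081  0.055]
jar place_of 0.65 [218.  220.4] [0.44  0.082 0.047]
lidded_jar look_for 0.63 [324.1 269.4] [ 0.58  -0.132  0.119]
lidded_jar place_of 0.67 [324.3 298.1] [ 0.58  -0.129  0.051]
top 53.361092802328976 309.07249673996836 235.3462901621915 [[ 0.026 -0.992  0.121  0.516]
 [-1.    -0.025  0.012 -0.007]
 [-0.009 -0.121 -0.993  0.844]
 [ 0.     0.     0.     1.   ]]
brush look_for 0.86 [113.8 231.4] [0.598 0.283 0.162]
brush place_of 0.59 [144.7 242.4] [0.587 0.25  0.127]
stand look_for 0.64 [138.8 245. ] [0.582 0.257 0.132]
stand place_of 0.65 [141.8 241.2] [0.588 0.254 0.127]
jar look_for 0.97 [248.4 243.4] [0.601 0.11  0.008]
jar look_for 0.67 [333.3 332.8] [ 0.449 -0.042  0.006]
jar look_for 0.59 [317.6 148.9] [ 0.775 -0.009  0.008]
jar look_for 0.56 [226.9 338.9] [0.434 0.14  0.006]
jar place_of 0.7 [330.2 327.5] [ 0.458 -0.037  0.008]
jar place_of 0.64 [316.1 159.8] [ 0.755 -0.006  0.005]
jar place_of 0.6 [234.2 333.8] [0.443 0.128 0.008]
jar place_of 0.58 [254.6 246.1] [0.597 0.098 0.008]
lidded_jar look_for 0.69 [368.6 245.9] [ 0.589 -0.088  0.135]
lidded_jar place_of 0.73 [364.5 250.6] [ 0.581 -0.081  0.136]
[0.    0.983 0.183 0.   ] 0.9
```

View pics/side1.png

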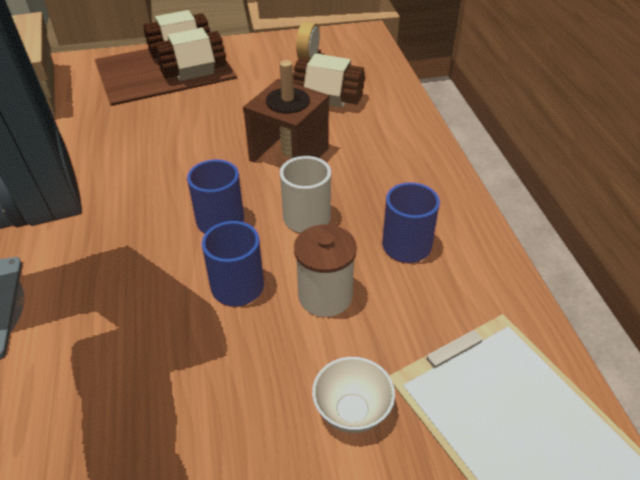

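View pics/top1.png

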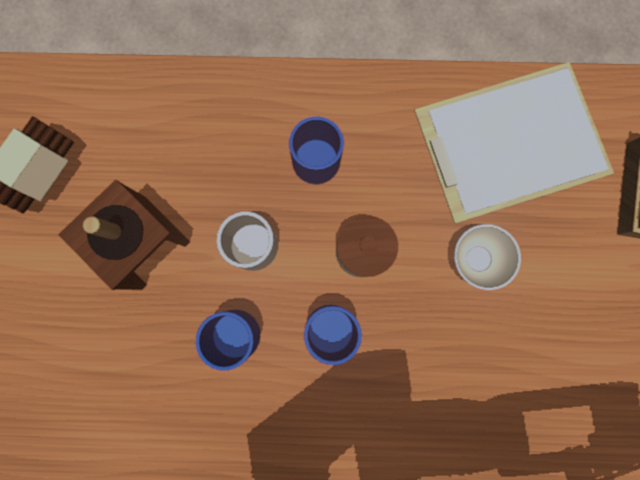

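The only white open jar is at side (307,190) / top (246,240). The other three are blue look-alikes. The brush handle top is at side (287,65) / top (91,225), with the lidded jar at top (366,246). Next I measure these in both views.

```bash
cat > m.py <<'E'
import numpy as np,sys
from scipy.optimize import least_squares
np.set_printoptions(precision=4,suppress=True)
def fit(P,r=None):
    f=lambda q:np.hypot(P[:,0]-q[0],P[:,1]-q[1])-(q[2] if r is None else r)
    q0=[*np.median(P[:,:2],0)]+([.04] if r is None else [])
    return least_squares(f,q0,loss="soft_l1",f_scale=.002).x
for n in("side","top"):
    d=np.load(f"{n}1.npz");P=d["C"].reshape(-1,3);I=d["im"].reshape(-1,3).astype(int)
    def sel(c,R,z0,z1): return (np.hypot(P[:,0]-c[0],P[:,1]-c[1])<R)&(P[:,2]>z0)&(P[:,2]<z1)
    J=P[sel((.595,.1),.065,.106,.118)];print(n,"jar rim",len(J),np.median(J[:,2]),fit(J))
    L=P[sel((.58,-.085),.06,.1,.15)];print(" lid",L[:,:2].min(0),L[:,:2].max(0),L[:,2].max())
    H=P[sel((.6,.28),.08,.15,.25)];print(" handle",len(H),fit(H,.012),H[:,2].max(), np.median(H[H[:,2]>H[:,2].max()-.004],0))
    for a,b in((.15,.17),(.17,.19),(.19,.206)):
        Q=H[(H[:,2]>a)&(H[:,2]<b)]
        if len(Q)>5: print("  ",a,len(Q),fit(Q,.012))
    G=P[sel((.6,.28),.06,.131,.138)];print(" guard",len(G),np.median(G[:,2]) if len(G) else 0,fit(G,.042) if 0 else (G[:,:2].min(0)+G[:,:2].max(0))/2,G[:,:2].max(0)-G[:,:2].min(0))
    S=P[sel((.6,.28),.1,.12,.1315)];print(" board",len(S),np.median(S[:,2]),(S[:,:2].min(0)+S[:,:2].max(0))/2,S[:,:2].max(0)-S[:,:2].min(0))
E
python3 m.py
python3 - <<'E'
from h import *
from types import SimpleNamespace
# two-view triangulation of handle top, guard centre, jar rim centre
a=robot.get_image("side");b=robot.get_image("top")
for n,pa,pb in(("handle top",(287,64),(90,225)),("guard",(288,100),(115,232)),("jar rim c",(306,173),(246,240)),("lid knob",(325,238),(368,244))): print(n,*tri(a,pa,b,pb))
E
```

```text
side jar rim 529 0.11046828995625124 [0.596  0.0997 0.0409]
 lid [ 0.5428 -0.1353] [ 0.6376 -0.04  ] 0.14034346359191374
 handle 433 [0.6005 0.2959] 0.21370415574671175 [0.6003 0.2933 0.2109]
   0.15 114 [0.6003 0.296 ]
   0.17 129 [0.6007 0.2958]
   0.19 100 [0.6003 0.2958]
 guard 831 0.13516890643441648 [0.6004 0.2803] [0.115  0.1174]
 board 1479 0.12901366983438078 [0.5979 0.2967] [0.1685 0.1652]
top jar rim 656 0.11026571923283046 [0.5968 0.1008 0.0408]
 lid [ 0.5444 -0.1345] [ 0.6366 -0.0412] 0.1383013973274928
 handle 529 [0.6008 0.2953] 0.21227405464979932 [0.6002 0.2936 0.2101]
   0.15 92 [0.6007 0.295 ]
   0.17 110 [0.6007 0.2951]
   0.19 93 [0.6007 0.2953]
 guard 1910 0.13423952030731917 [0.6003 0.2804] [0.1087 0.1162]
 board 3875 0.12823395527751058 [0.5994 0.2966] [0.1687 0.1664]
handle top [0.60232876 0.29818559 0.20505158] 0.003538980196163724
guard [0.60132424 0.29432218 0.13221557] 0.0017039902332798677
jar rim c [0.59709669 0.09936653 0.10893926] 0.00263625730631531
lid knob [ 0.59127957 -0.08658386  0.13455778] 0.0004931924127049954
```

Both views agree: brush axis (0.6006, 0.2955), stand centre (0.599, 0.2966), jar (0.5965, 0.100), and the heights match the description. Now I grasp.

```bash
python3 - <<'E'
from h import *
np.set_printoptions(precision=4,suppress=True)
q=np.array([0,1.,0,0]); B=[.6006,.2955]
best=None
for z in(.33,.157):
    print(robot.ik([*B,z],q),robot.ik([.5965,.1,z],q))
robot.move_ptp([.45,.1,.36],q)
robot.move_ptp([*B,.33],q)
robot.line_to([*B,.157],vel=.1)
robot.clamp(squeeze=30)
print(robot.current_opening(),robot.current_gripper_force(),robot.current_contact_force(),robot.current_eef_pos())
robot.line_to([*B,.20],vel=.08)
print(robot.current_opening(),robot.current_gripper_force(),robot.current_contact_force())
robot.line_to([*B,.33],vel=.12)
print(robot.current_opening(),robot.current_contact_force(),robot.current_eef_pos(),robot.current_clock())
s=robot.get_image("side");t=robot.get_image("top")
cv2.imwrite("pics/s2.png",np.hstack([s["image"][:,:,::-1][0:320,150:550],t["image"][:,:,::-1][100:420,0:400]]))
P=cloud(s).reshape(-1,3)
for a in(.19,.21,.23,.25,.27):
    Q=P[(abs(P[:,2]-a)<.008)&(np.hypot(P[:,0]-B[0],P[:,1]-B[1])<.03)];print(a,len(Q),np.median(Q,0), (Q[:,0].min()+Q[:,0].max())/2 if len(Q) else 0)
Q=P[(np.hypot(P[:,0]-B[0],P[:,1]-B[1])<.03)&(P[:,2]>.14)];print("tip z",np.percentile(Q[:,2],[0,1,2]))
E
```

```text
[ 0.2909  0.445   1.0021 -0.      1.6945  1.8617] [-0.0181  0.3153  1.1916 -0.      1.6347  1.5527]
[ 0.2909  0.513   1.3072 -0.      1.3214  1.8617] [-0.0181  0.401   1.4864 -0.      1.2541  1.5527]
0.02378071566897658 29.999936521053314 [-0.7098  0.2014 -0.9105] [0.6006 0.2956 0.157 ]
0.023515996801729704 29.999766647815704 [-0.2896  0.2393 -1.8862]
0.02343890605980958 [-0.1896  0.0099 -2.1681] [0.6003 0.2954 0.3289] 9.275
0.19 142 [0.5975 0.281  0.1913] 0.5998522961726402
0.21 171 [0.5976 0.2808 0.21  ] 0.5996875696582595
0.23 166 [0.5981 0.2806 0.2295] 0.5992983506448848
0.25 164 [0.5974 0.2807 0.2506] 0.5996643523703753
0.27 185 [0.5966 0.2819 0.269 ] 0.5992886950308544
tip z [0.1818 0.1851 0.1874]
```

View pics/s2.png

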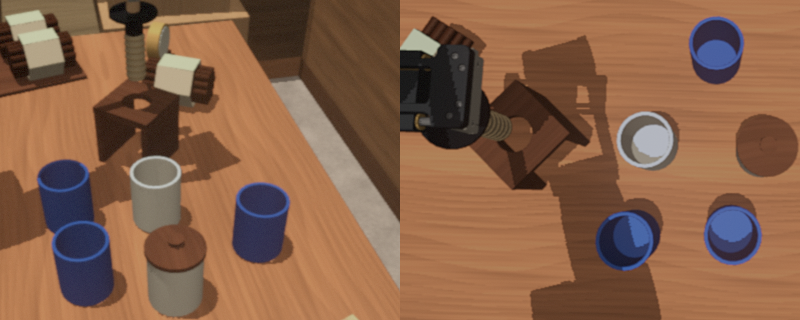

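The brush is out of the stand, hanging upright from the gripper, with its tip at about 0.18 m as expected. Scrub next.

```bash
python3 - <<'E'
from h import *
np.set_printoptions(precision=4,suppress=True)
J=[.5965,.1003]
f=lambda n:print(n,robot.current_eef_pos(),robot.current_contact_force(),robot.current_opening(),robot.current_clock())
def down():
    for z in(.25,.19,.170,.164):
        robot.line_to([*J,z],vel=.1 if z>.18 else .04); f(z)
        if abs(robot.current_contact_force()[2])>12: print("contact");break
    robot.sleep(.4)
robot.line_to([*J,.33],vel=.12); f("over")
down(); robot.line_to([*J,.245],vel=.1); robot.sleep(.4); f("up")
down()
t=robot.get_image("top");s=robot.get_image("side")
cv2.imwrite("pics/s3.png",np.hstack([s["image"][:,:,::-1][60:380,150:550],t["image"][:,:,::-1][100:420,100:500]]))
E
```

```text
over [0.5965 0.101  0.33  ] [-0.0334  0.1969 -2.8615] 0.02374013414850611 11.15
0.25 [0.597  0.1003 0.2508] [ 0.1598 -0.248  -1.4421] 0.023766312341432803 12.1
0.19 [0.5969 0.1003 0.1906] [-0.2565  0.0747 -2.2533] 0.0238951773220668 12.85
0.17 [0.5965 0.1003 0.1699] [ 0.4143  0.3048 -0.2919] 0.023538716101908847 13.5
0.164 [0.5963 0.1003 0.1637] [-0.023  -0.743  -1.6238] 0.023276005654895363 13.8
up [0.5964 0.1003 0.2447] [ 0.5957  0.4975 -1.6107] 0.023552458788538587 15.5583
0.25 [0.5969 0.1003 0.2507] [ 0.2584  0.4099 -1.1566] 0.023407145948434707 15.8083
0.19 [0.5969 0.1003 0.1905] [-0.0437 -0.2141 -0.2779] 0.023292290641042445 16.5583
0.17 [0.5965 0.1003 0.1699] [-0.3877 -0.0913 -1.3689] 0.02392645687198421 17.2083
0.164 [0.5963 0.1003 0.1636] [ 0.1609 -0.9112 -1.7141] 0.023635006035713328 17.5083
```

View pics/s3.png

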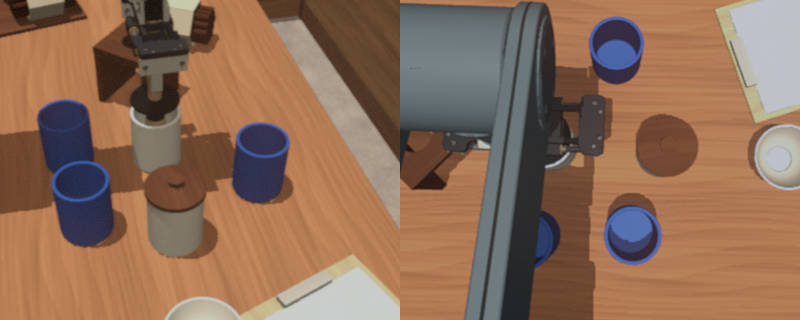

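The head is inside the white jar with the guard just above its rim, and the jars haven't moved. I'll check the guard height, then return the brush to the stand.

```bash
python3 - <<'E'
from h import *
np.set_printoptions(precision=4,suppress=True)
J=[.5965,.1003];S=[.5995,.2965]
f=lambda n:print(n,robot.current_eef_pos(),robot.current_contact_force(),robot.current_opening(),robot.current_clock())
P=cloud(robot.get_image("side")).reshape(-1,3)
Q=P[(np.hypot(P[:,0]-J[0],P[:,1]-J[1])<.041)&(P[:,2]>.125)&(P[:,2]<.152)];h=np.histogram(Q[:,2],bins=9);print("guard top",h[0],h[1])
robot.line_to([*J,.161],vel=.03);robot.sleep(.3);f("low")
robot.line_to([*J,.33],vel=.12)
robot.line_to([*S,.33],vel=.12);robot.sleep(.3);f("over stand")
P=cloud(robot.get_image("side")).reshape(-1,3)
for a in(.19,.21,.23,.25,.28):
    Q=P[(abs(P[:,2]-a)<.008)&(np.hypot(P[:,0]-S[0],P[:,1]-S[1])<.03)];print(a,len(Q),np.median(Q,0))
robot.line_to([*S,.25],vel=.1);f("a")
for z in(.2,.17,.163,.160,.158,.157):
    robot.line_to([*S,z],vel=.06 if z>.165 else .02);f(z)
    if robot.current_contact_force()[2]>4: print("contact");break
t=robot.get_image("side");P=cloud(t).reshape(-1,3)
Q=P[(np.hypot(P[:,0]-S[0],P[:,1]-S[1])<.043)&(P[:,2]>.12)&(P[:,2]<.15)];print(np.histogram(Q[:,2],bins=10))
cv2.imwrite("pics/s4.png",cv2.resize(t["image"][:,:,::-1][20:240,170:430],None,fx=2.5,fy=2.5))
E
```

```text
guard top [  5   8  46 417 405  55  12  16  12] [0.1353 0.1371 0.139  0.1408 0.1427 0.1446 0.1464 0.1483 0.1501 0.152 ]
low [0.5966 0.1003 0.161 ] [-0.9611  0.1548 -1.2811] 0.023576235823577173 18.6083
over stand [0.5996 0.2962 0.3301] [ 0.336  -0.5503 -0.9052] 0.02350205513479448 22.25
0.19 131 [0.5965 0.282  0.1919]
0.21 177 [0.5969 0.282  0.2096]
0.23 153 [0.5967 0.2816 0.2295]
0.25 170 [0.5956 0.2822 0.251 ]
0.28 156 [0.5963 0.2828 0.2802]
a [0.5999 0.2966 0.2509] [-0.9553 -0.618  -0.6597] 0.023672444291432622 23.25
0.2 [0.5998 0.2966 0.2005] [-0.1663  0.0925 -2.1897] 0.023300225950775206 24.2333
0.17 [0.5995 0.2965 0.1698] [-0.4262  0.1717 -0.9177] 0.023530196907215455 24.8833
0.163 [0.5994 0.2965 0.1629] [ 0.7443  0.074  -0.7869] 0.023513167932187048 25.3833
0.16 [0.5994 0.2965 0.1598] [-0.4913  0.6008 -0.8305] 0.02357238814918968 25.6833
0.158 [0.5994 0.2965 0.1578] [-0.5038 -0.5813 -0.7081] 0.023722852120166147 25.9333
0.157 [0.5995 0.2965 0.157 ] [-0.1777 -0.0931 -2.1464] 0.023804177461624464 26.1833
(array([ 14,  37,  58, 319, 319,  27,  13,  19,  16,  10]), array([0.1261, 0.1285, 0.1308, 0.1332, 0.1355, 0.1379, 0.1402, 0.1426,
       0.145 , 0.1473, 0.1497]))
```

View pics/s4.png

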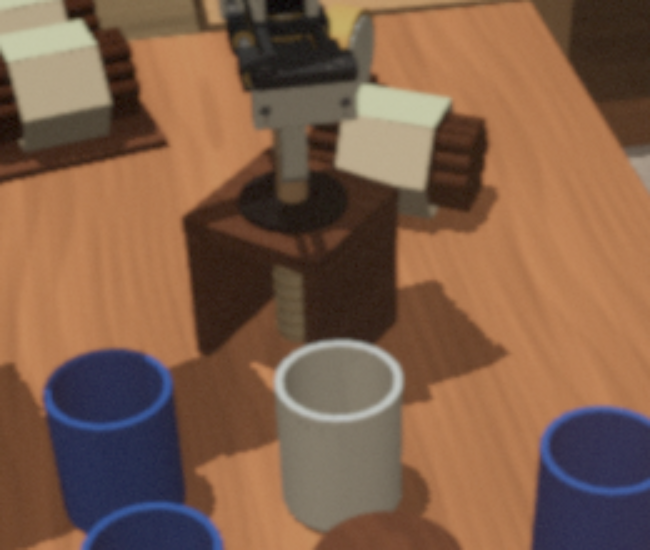

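The guard plate is level on the board (picture 293,200), at its original height to within 1 mm. Next I press on slightly to seat it, release, retreat and check.

```bash
python3 - <<'E'
from h import *
np.set_printoptions(precision=4,suppress=True)
S=[.5995,.2965]
for z in(.1562,.1555):
    robot.line_to([*S,z],vel=.01);F=robot.current_contact_force();print(z,F,robot.current_eef_pos())
    if F[2]>2:break
robot.ungrasp();robot.sleep(.2)
robot.line_to([*S,.28],vel=.1);robot.move_ptp([.40,.30,.36],robot.current_tool_rot());robot.sleep(.5)
for n in("side","top"):
    p=robot.get_image(n);np.savez(f"{n}1.npz",C=cloud(p),im=p["image"]);cv2.imwrite(f"pics/{n}5.png",p["image"][:,:,::-1])
print(robot.current_contact_force(),robot.current_clock())
E
python3 m.py
```

```text
0.1562 [-2.362  -1.6043  4.4524] [0.5995 0.2965 0.1569]
[ 0.2129  0.2067 -0.1688] 30.725
side jar rim 531 0.11041938351481773 [0.596  0.0998 0.0409]
 lid [ 0.543  -0.1357] [ 0.6372 -0.0395] 0.14007449228359703
 handle 432 [0.599  0.2968] 0.21385609274349482 [0.5988 0.2923 0.2113]
   0.15 116 [0.599  0.2966]
   0.17 125 [0.5991 0.2966]
   0.19 102 [0.5989 0.2967]
 guard 826 0.1350024314109482 [0.5996 0.2776] [0.1164 0.1139]
 board 1475 0.12907041816655396 [0.5979 0.2959] [0.1686 0.1658]
top jar rim 655 0.11014133038666907 [0.5968 0.1008 0.0407]
 lid [ 0.5443 -0.1343] [ 0.6367 -0.0411] 0.14050178594916196
 handle 530 [0.5996 0.2959] 0.21310659562582224 [0.5986 0.295  0.2104]
   0.15 91 [0.5995 0.2957]
   0.17 111 [0.5996 0.2959]
   0.19 90 [0.5995 0.2959]
 guard 1911 0.13422543891564598 [0.5975 0.2851] [0.1135 0.1013]
 board 3867 0.12822194991089708 [0.5994 0.2964] [0.1687 0.1662]
```

View pics/side5.png

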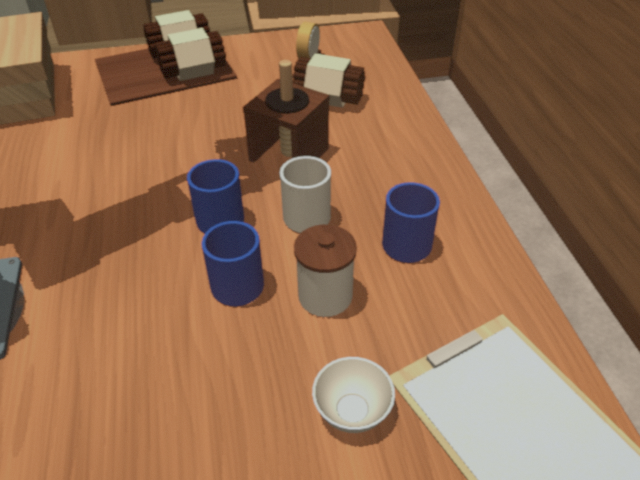

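The brush hangs upright in the stand (287,95), both jars are unmoved and the robot is clear.

```bash
python3 -c "
from rig import robot
print(robot.hand_in())"
```

```text
the job is handed in; nothing more can be done
None
```

The job is handed in at about 31 s of the 54 s allowed: the tall jar was scrubbed down, up and down again, the brush hangs upright in its stand, and neither jar measurably moved; no verdict came back.

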